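# Lay the tall tin down against the batten

## Task

Tip the tall square tin over onto its side on the bench board, towards the side away from the raised batten, without lifting it, and keep control of it all the way down so that it lands gently instead of dropping. Then push the lying tin along the board until its foot is flush against the batten, mouth pointing away from it. Let go of everything at the end and leave the other things where they are.

Things in the scene. Friction and masses are not known exactly. Their poses are not given: they have to be found in the camera images.
- board: plywood bench board fixed to the table, 300 mm (its x) by 400 mm (its y) and 18 mm thick; origin at the centre of its underside, at table height. Along its +y end runs a dark wooden batten, 30 mm wide and standing 24 mm above the board's top face, over the board's whole x width. The board does not move.
- batten (a point): middle of the batten's upright inner face (the stop), at its foot on the board's top face: board frame (0, 165, 18) mm. The face looks along the board's -y, and so does this point's -y axis.
- tin: tall square sheet-metal tin, loose, empty, open at the top: 78 x 78 mm outside, 200 mm tall, walls and bottom 4 mm thick, 0.25 to 0.4 kg. Origin at the centre of its foot (underside), z towards the mouth, y roughly along the board's y. It starts upright on the board, its +y side 8 to 40 mm from the batten, and tips about its -y lower edge; past about 0.4 rad it falls by itself unless held back.
- tin_mouth (a point): centre of the tin's open mouth, level with its rim, 200 mm from the foot along the tin's z. The mouth is 70 x 70 mm inside, hollow to the bottom: fingertips reaching a little way in can push the -y wall over and then hold back the rim of the +y wall as the tin goes down.
- tin_edge (a point): middle of the lower edge of the tin's -y side, tin frame (0, -39, 0) mm: the edge it tips about. It stays on the board.
- jar: small amber glass jar with a steel lid, 42 mm across, 62 mm tall, standing on the board on its far side; origin at the centre of its underside. A bystander.
- weight: turned brass weight, 42 mm across, 55 mm tall, standing on the board on the robot's side; origin at the centre of its underside. A bystander.
- pot: white plastic pot, 90 mm across the rim, 90 mm tall, on the table to the left of the board; origin at the centre of its underside. A bystander.
- mallet: wooden mallet lying on the table to the right of the board. A bystander.
- awl: awl with a dark wooden handle lying on the table to the right of the board. A bystander.
- slicker: small turned wooden edge slicker, 34 mm across, 88 mm tall, standing on the table to the right of the board; origin at the centre of its underside. A bystander.
- buckle: brass ring buckle, 48 mm across and 6 mm thick, lying on the table to the left of the board. A bystander.
Things that resemble listed ones, but are neither listed nor needed, are in the scene too. Several things have the shape of the tin; the one meant has the colours described above.

How it is judged:
On the way:
1. the tin lies on its side on the board, at rest (angle between tin's own z axis and vertical between 1.5 and 1.64 rad and height (world z) of tin_edge below 0.023 m and height (world z) of tin_mouth below 0.068 m and angular speed of tin below 0.1 rad/s and linear speed of tin below 0.02 m/s), for 0.1 s.
At the end, for the whole second after the job is handed in: The tin lies flat on its side on the board (within 0.07 rad), at rest, mouth away from the batten, its foot flush with the batten's face (foot centre within 8 mm of it, square within 0.12 rad) and within 80 mm of the board's middle line (all of step 1 and y of tin in the frame of batten above -0.008 m and y of tin_mouth in the frame of batten below -0.18 m and angle between the z axis of tin and the y axis of board, either way round below 0.12 rad and x of tin in the frame of board between -0.08 and 0.08 m); the robot touches nothing.
It fails at once if the tin was dropped or knocked: it turned faster than 3 rad/s (angular speed of tin above 3 rad/s).
It fails at once if the tin was lifted: the edge it tips about rose more than 15 mm off the board (height (world z) of tin_edge above 0.033 m).
It fails at once if a bystander was moved by more than 15 mm (distance of any of jar, weight, pot, mallet, awl, slicker, buckle from where it was at the start of the episode above 0.015 m).
It also fails if it takes over 61 s, if anything falls off the work surface, if the arm or the gripper's body presses on something with over 40 N, if the wrist force passes 120 N, or if a joint passes its speed limit or range.

## Robot

A 6-joint arm with a two-finger parallel gripper is mounted at the origin on the work surface. World frame = base frame: x ahead of the robot, y to its left, z up, the work surface at z = 0. Lengths are in m, angles in rad, forces in N, time in s.
With the tool pointing down it reaches from about 0.425 to 0.95 m from the base axis. Payload 3.5 kg.
Tool frame: the origin (TCP) lies at the very end of the fingers, on their centre line; the grasp point (between the pads) lies 19 mm behind it; z points along the fingers, y is the line along which they close (so a half turn about z gives the same grasp; the last joint's range is limited). The gripper opens to 85 mm and grips with 20 to 120 N. Pads are 22 mm wide; open, the fingers measure 114 mm over their backs; the gripper's body (76 mm by 85 mm) begins 54 mm behind the grasp point. The pads swing forward as they close: fully open they stand 13 mm farther back than shut.
Start: joints at [-1.385, 0.286, 1.577, -0, 1.279, -0.15], TCP at [0.222, -0.637, 0.231] pointing down, gripper open.
Joint ranges: [-2.77, 2.77], [-0.9, 2.22], [0.21, 2.48], [-1.53, 4.67], [0.24, 2.81], [-2.84, 2.84]. Speed limits (rad/s): [2.79, 2.79, 3.14, 3.14, 3.14, 3.14].

## Interface

Orientations are given as a unit quaternion [x, y, z, w].
In Python, from plant import ctrl gives the robot as it stands.
- The arm moves only by the tool carry_out, never from a script. Its argument "deltas" is one flat list of numbers, 6 for each row, row after row: the shift along the tool's x, y, z in m, then the turn, a rotation vector about the tool's x, y, z in rad. A call has 1 to 5 rows; each row is the pose to reach, as a shift and turn from the pose commanded when the call began, along the tool's axes at that moment; what a row does not reach only later rows make up. A row lasts 1/8 s, in which the tool goes at most 62.5 mm and 10.7 degrees, less where a joint would pass 70% of its speed; a pose out of reach is approached as far as the arm can. A call with a gripper value outside its range is refused whole. "grip" is the opening in per cent of the stroke, from 0 (shut) to 100 (fully open), set as the call begins (left out, the last holds). The fingers move at their own pace and stop on an object; "grip_force" is the grip in N (left out, the last holds). Time passes only in rows, so rows that repeat a pose let the fingers close. It gives the time, the measured TCP pose, the force, the opening and the grip force at its end, in the units of the state.
- ctrl.get_state(): the state, without advancing time (a new reading comes with each control period).
- ctrl.read_camera(name): name is "scene" or "top" or "wrist"; returns (picture, depth): 480x640x3 uint8, red, green, blue; 480x640 float32, m along the optical axis (not along the pixel's ray), 0 where there is no reading.
- ctrl.camera_model(name): a dict with "intrinsics" (3x3 intrinsics, pixels), "k1" (the pictures are not rectified: a ray, as slopes to the right and down, at radius r is drawn at 1 + k1 r^2 times it, then the intrinsics apply), "extrinsics" (4x4, takes a point from world to camera coordinates); the wrist camera has in their place "hand_eye" (4x4, takes a point from camera to tool coordinates, whose origin is the TCP and whose axes are the flange's). Camera axes: x right, y down, z forward; pixel columns grow to the right and rows downward; lengths in m; the calibration is good to about 2 mm. A picture is of the moment at which its call begins: read the wrist's pose just before it. camera_model takes no time and is no camera call.
- ctrl.sign_off(): hands the job in; it is judged then, once.
Trained networks look in the newest picture that a camera, given by its name, has taken for a name from the list of things; names that differ only in an ending like _2 or _b are one class to them, and where a whole thing is asked for, a point or a joint stands for the part that bears it (a point fixed in the world has none). Each returns a list of dicts, best first, with "score" (0 to 1); they miss things now and then, are a little off and sometimes report something else, mostly with a low value. They report only what shows in the picture. A call takes as long as a camera call. They do not tell look-alikes from the thing itself.
- ctrl.find_in(camera, query): "uv" ([column, row] in pixels, amid what is visible of it).
The state is a dict: "time": time; "qpos": joint angles; "dq": joint speeds; "joint_efforts": joint torques, N m; "eef_pos": TCP position; "tcp_rot": TCP orientation; "contact_force": force on the tool from outside, world axes, zero at the start; "wrist_torque": the same for the moment, N m; "opening": opening from 0.0 (shut) to 1.0 (fully open); "finger_force": force on a finger pad.
Only numpy, scipy, OpenCV 4.12 (cv2) and the standard library are available. Lean on these libraries where they do the work, as an engineer would, in place of code of your own. Each camera call takes 0.05 s, during which the arm holds its last target. There are 200 camera calls.

## Working session

There is one attempt and no reset: what is moved stays moved. The work goes in short steps, Python scripts to look and compute and a tool call to move; the robot and the scene stay as the last step left them, time stands still between calls to the robot, and variables do not carry over. Pictures are saved under pics/ and viewed, at most 10 in all, crops included, and the job is handed in when it is done.

Besides the shell and the picture viewer there is one more tool, called in YAML: its name, and indented under it one key for each argument. carry_out: Moves the arm, as the interface text tells. Its arguments: {"type":"object","properties":{"deltas":{"type":"array"},"grip":{"type":"number"},"grip_force":{"type":"number"}},"required":["deltas"]}

```bash
ls; mkdir -p pics; cat > h.py <<'E'
import numpy as np, cv2
from plant import ctrl
from scipy.spatial.transform import Rotation as R
def world(cam, uv, depth, pose=None):
    m=ctrl.camera_model(cam); K=np.array(m["intrinsics"]); k1=m["k1"]
    uv=np.atleast_2d(np.array(uv,float))
    s=cv2.undistortPoints(uv[:,None],K,np.array([k1,0,0,0.]))[:,0]
    z=np.array(depth).reshape(-1,1); p=np.c_[s*z,z]
    if "extrinsics" in m:
        T=np.linalg.inv(np.array(m["extrinsics"]))
    else:
        st=pose; B=np.eye(4); B[:3,:3]=R.from_quat(st["tcp_rot"]).as_matrix(); B[:3,3]=st["eef_pos"]; T=B@np.array(m["hand_eye"])
    return p@T[:3,:3].T+T[:3,3]
def cloud(cam,d,pose=None):
    v,u=np.mgrid[0:480,0:640]; uv=np.c_[u.ravel(),v.ravel()]
    return world(cam,uv,d.ravel(),pose).reshape(480,640,3)
E
python3 - <<'E'
from h import *
s=ctrl.get_state();print({k:np.round(v,3) for k,v in s.items()})
for c in("scene","top"):
    im,d=ctrl.read_camera(c);cv2.imwrite(f"pics/{c}0.png",im[...,::-1]);np.save(f"{c}0.npy",d)
    for q in("tin","board","jar","weight"):
        for f in ctrl.find_in(c,q)[:4]:
            u,v=map(int,f["uv"]);print(c,q,round(f["score"],2),u,v,world(c,f["uv"],d[v,u]).round(3))
E
```

```text
pics
{'time': np.float64(0.0), 'qpos': array([-1.385,  0.287,  1.578,  0.   ,  1.279, -0.15 ]), 'dq': array([-0.001,  0.001, -0.   , -0.002,  0.001,  0.   ]), 'joint_efforts': array([-3.0000e-03, -4.0598e+01, -2.9263e+01, -0.0000e+00,  6.0000e-03,
        0.0000e+00]), 'eef_pos': array([ 0.222, -0.637,  0.23 ]), 'tcp_rot': array([ 0.986,  0.167, -0.   , -0.001]), 'contact_force': array([-0.293,  0.184, -0.87 ]), 'wrist_torque': array([ 0.002, -0.013,  0.033]), 'finger_force': np.float64(0.0), 'opening': np.float64(0.998)}
scene tin 0.72 434 253 [[0.724 0.236 0.121]]
scene tin 0.58 354 248 [[0.641 0.048 0.158]]
scene tin 0.51 298 340 [[ 0.746 -0.171  0.068]]
scene board 0.97 310 308 [[ 0.628 -0.066  0.017]]
scene jar 0.58 298 341 [[ 0.748 -0.172  0.065]]
scene weight 0.73 264 280 [[ 0.51  -0.125  0.049]]
top tin 0.89 197 183 [[0.731 0.299 0.014]]
top tin 0.66 274 224 [[0.622 0.096 0.026]]
top board 0.58 327 237 [[ 0.59  -0.039  0.02 ]]
top jar 0.57 378 179 [[ 0.731 -0.164  0.079]]
top jar 0.19 330 234 [[ 0.596 -0.047  0.021]]
top weight 0.6 357 272 [[ 0.499 -0.111  0.073]]
```

View pics/scene0.png

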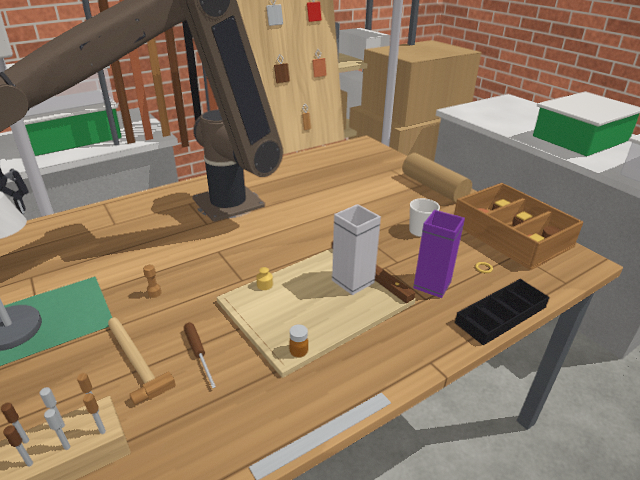

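View pics/top0.png

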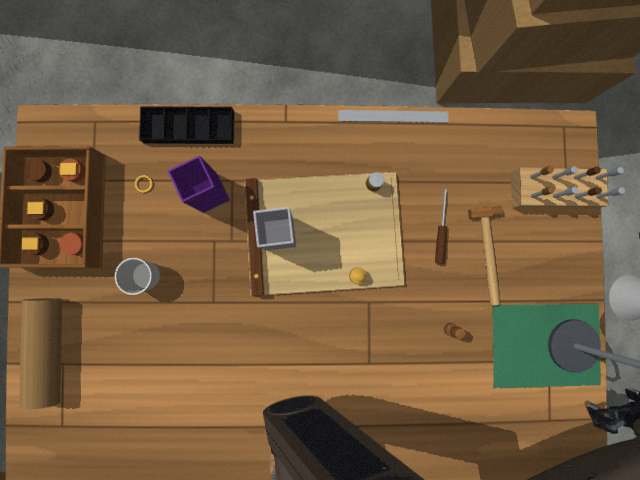

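Two things could pass for the tin: the silver-grey one standing on the board (scene 354,248; top 274,228), and a purple one on the table (scene 434,253; top 197,183). The sheet-metal one on the board fits the description. The dark batten is at the left (+y) end (top 254,237), the jar at (376,181) and the weight at (358,275). I'll check the choice in a crop and measure the rim and board.

```bash
python3 - <<'E'
from h import *
im=cv2.imread("pics/top0.png");d=np.load("top0.npy")
cv2.imwrite("pics/crop.png",cv2.resize(im[165:305,235:415],None,fx=4,fy=4))
P=cloud("top",d);X,Y,Z=P[...,0],P[...,1],P[...,2]
def rect(m,n):
    p=P[m][:,:2].astype(np.float32);c,sz,a=cv2.minAreaRect(p);print(n,len(p),np.round(c,4),np.round(sz,4),round(a,2),"z",np.median(P[m][:,2]).round(4)); return p
roi=(X>.4)&(X<.85)&(Y>-.35)&(Y<.25)
rim=roi&(Z>.205)&(Z<.235)&(Y>-.05)&(Y<.2)
rect(rim,"rim")
v,u=np.where(rim);print(u.min(),u.max(),v.min(),v.max())
hsv=cv2.cvtColor(im,cv2.COLOR_BGR2HSV)
bat=(Z>.03)&(Z<.055)&(X>.4)&(X<.82)&(Y>.06)&(Y<.2)
m=np.zeros((480,640),bool);m[165:305,240:270]=1
rect(bat&m,"batten")
b=(Z>.010)&(Z<.026)
m=np.zeros((480,640),np.uint8);m[(b&roi)]=1
m=cv2.morphologyEx(m,cv2.MORPH_OPEN,np.ones((5,5)));rect(m>0,"board")
for n,(u0,u1,v0,v1) in dict(jar=(360,392,165,195),weight=(345,375,260,290)).items():
    k=np.zeros((480,640),bool);k[v0:v1,u0:u1]=1;rect(k&(Z>.045),n)
E
```

```text
rim 324 [0.6005 0.0863] [0.0782 0.0785] 6.91 z 0.2174
253 292 207 246
batten 1288 [0.5912 0.1359] [0.2972 0.0584] 3.68 z 0.0417
board 14491 [ 0.6082 -0.1037] [0.3004 0.4789] 3.67 z 0.0179
jar 233 [ 0.6352 -0.0753] [0.0402 0.2934] 48.67 z 0.0789
weight 212 [ 0.5081 -0.0666] [0.1408 0.0398] 71.33 z 0.0516
```

View pics/crop.png

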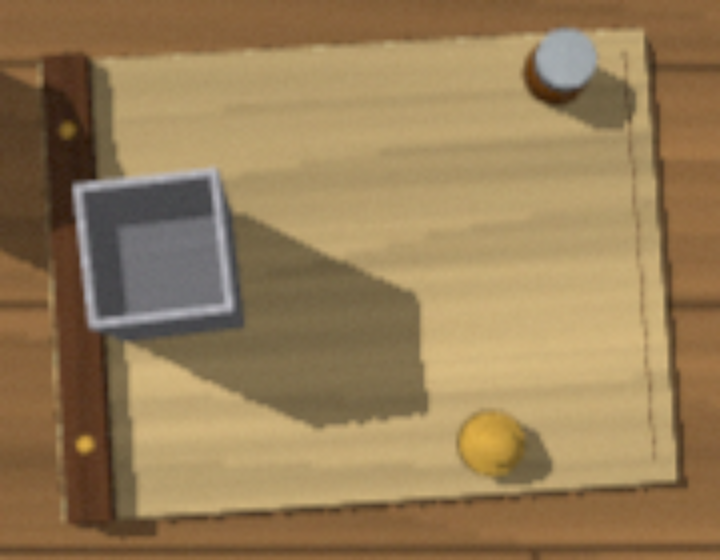

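The crop shows the open silver-grey square tin (rim about 80–235 px by 170–330 px) next to the dark batten, so it is the right one. The plan is to grip its +y wall lightly, with one finger inside and one outside, turn the tool with the tin about its -y lower edge, then slide it to the batten. First I'll try the horizontal tool pose in free air.

```bash
cat >> h.py <<'E'
def delta(p,yaw,tilt=0.,s=None):
    "shift+rotvec from the current pose to TCP p, tool x at world yaw (deg), tilted by tilt rad about tool x from straight down"
    s=s or ctrl.get_state(); R0=R.from_quat(s["tcp_rot"]); Rt=R.from_euler("z",yaw,degrees=True)*R.from_euler("x",np.pi+tilt)
    print("delta",(R0.inv().apply(np.array(p)-s["eef_pos"])).round(4),(R0.inv()*Rt).as_rotvec().round(4))
E
python3 - <<'E'
from h import *
d=np.load("top0.npy");P=cloud("top",d)
a=np.radians(3.67);ex=np.array([np.cos(a),np.sin(a)]);ey=np.array([-np.sin(a),np.cos(a)])
u=P[...,:2]@ex;v=P[...,:2]@ey;Z=P[...,2]
m=np.zeros((480,640),bool);m[160:310,235:420]=1
b=m&(Z>.037)&(Z<.047)&(v>.1)
# ignore the tin's stretch of x
for lo,hi in((.46,.54),(.7,.74)):
    k=b&(u>lo)&(u<hi);print("batten v",np.percentile(v[k],[1,5,50,95,99]).round(4))
k=b&(u>.4);print("batten u",np.percentile(u[k],[.5,99.5]).round(4))
t=m&(abs(Z-.018)<.006);print("board u",np.percentile(u[t],[.5,99.5]).round(4),"v",np.percentile(v[t],[.5,99.5]).round(4))
print("tin u,v",np.array([.6005,.0863])@np.c_[ex,ey])
delta((.6,-.17,.25),6.9)
E
```

```text
batten v [0.1006 0.1015 0.1134 0.1248 0.1261]
batten v [0.1004 0.1019 0.1134 0.1252 0.1263]
batten u [0.451  0.7457]
board u [0.4516 0.7465] v [-0.2669  0.1297]
tin u,v [0.60479258 0.04768514]
delta [ 0.5104 -0.3168 -0.0187] [-1.000e-04 -0.000e+00  2.153e-01]
```

carry_out:
  deltas: [0.05,-0.03,0,0,0,0.02,0.1,-0.062,-0.004,0,0,0.04,0.15,-0.093,-0.006,0,0,0.06,0.2,-0.124,-0.008,0,0,0.08,0.25,-0.155,-0.009,0,0,0.1]
  grip: 40
  grip_force: 20

```text
time: 1.12
eef_pos: [0.4085, -0.4071, 0.2408]
tcp_rot: [0.993, 0.117, 0.0, 0.0]
contact_force: [-0.2, -0.1, 0.4]
opening: 0.402
finger_force: 0.0
```

```bash
python3 -c "
from h import *
delta((.6,-.17,.25),6.9);print(ctrl.get_state()['qpos'].round(3))"
```

```text
delta [ 0.2415 -0.186  -0.0092] [ 0.0009 -0.0006  0.1144]
[-0.96   0.063  1.814  0.     1.263  0.376]
```

carry_out:
  deltas: [0.048,-0.037,-0.002,0,0,0.023,0.096,-0.074,-0.004,0,0,0.046,0.145,-0.112,-0.006,0,0,0.07,0.193,-0.149,-0.008,0,0,0.092,0.242,-0.186,-0.009,0,0,0.114]

```text
time: 1.75
eef_pos: [0.6004, -0.1695, 0.2499]
tcp_rot: [0.998, 0.061, 0.0, 0.0]
contact_force: [-0.3, -0.9, 0.5]
opening: 0.4
finger_force: 0.0
```

carry_out:
  deltas: [0,0,0,0.18,0,0,0,0,0,0.36,0,0,0,0,0,0.54,0,0,0,0,0,0.72,0,0,0,0,0,0.9,0,0]

```text
time: 2.38
eef_pos: [0.5996, -0.1719, 0.2501]
tcp_rot: [0.898, 0.055, -0.026, -0.436]
contact_force: [0.3, 0.6, 0.0]
opening: 0.401
finger_force: 0.0
```

```bash
python3 -c "
from h import *
s=ctrl.get_state();print(s['time'],s['qpos'].round(3),s['eef_pos'].round(4));delta((.6,-.17,.25),6.9,1.57)"
```

```text
2.375 [-0.672  0.451  1.506  0.614  1.86   0.744] [ 0.5996 -0.1719  0.2501]
delta [ 0.0006 -0.001   0.0015] [6.656e-01 3.000e-04 1.900e-03]
```

carry_out:
  deltas: [0,0,0,-0.18,0,0,0,0,0,-0.36,0,0,0,0,0,-0.54,0,0,0,0,0,-0.72,0,0,0,0,0,-0.9,0,0]

```text
time: 3.0
eef_pos: [0.5997, -0.1715, 0.2507]
tcp_rot: [0.998, 0.061, 0.001, 0.003]
contact_force: [-0.4, -0.5, -1.0]
opening: 0.398
finger_force: 0.0
```

```bash
python3 -c "
from h import *
delta((.5961,.1230,.31),6.9)"
```

```text
delta [ 0.0323 -0.2924 -0.0613] [ 0.0068 -0.0024  0.0013]
```

carry_out:
  deltas: [0.004,-0.035,-0.04,0.001,0,0,0.01,-0.09,-0.06,0.002,-0.001,0,0.018,-0.15,-0.061,0.003,-0.001,0,0.025,-0.21,-0.061,0.004,-0.001,0,0.03,-0.27,-0.061,0.005,-0.002,0]

```text
time: 3.62
eef_pos: [0.596, 0.1024, 0.3107]
tcp_rot: [0.998, 0.061, -0.001, -0.002]
contact_force: [1.1, -0.2, -0.2]
opening: 0.397
finger_force: 0.0
```

carry_out:
  deltas: [0.001,-0.011,0,0.001,0,0.001,0.002,-0.022,0,0.002,0,0.001,0.002,-0.022,0,0.002,0,0.001]

```text
time: 4.0
eef_pos: [0.5957, 0.122, 0.3104]
tcp_rot: [0.998, 0.06, -0.001, -0.003]
contact_force: [-0.1, 0.2, -0.1]
opening: 0.402
finger_force: 0.0
```

```bash
python3 - <<'E'
from h import *
s=ctrl.get_state();print(s['eef_pos'].round(4),s['time'])
im,d=ctrl.read_camera("wrist");cv2.imwrite("pics/w1.png",im[...,::-1])
P=cloud("wrist",d,s);Z=P[...,2];m=(abs(Z-.218)<.008)&(d>0)&(abs(P[...,0]-.6)<.08)&(abs(P[...,1]-.09)<.08)
p=P[m][:,:2].astype(np.float32);print(len(p),cv2.minAreaRect(p),np.median(Z[m]))
delta((.5961,.1230,.186),6.9)
E
```

```text
[0.5957 0.122  0.3104] 4.0
3583 ((0.597834050655365, 0.08497481048107147), (0.07893840223550797, 0.07756799459457397), 6.852919578552246) 0.21819053437282376
delta [ 0.0008 -0.0006  0.1244] [-0.0065  0.0021 -0.0007]
```

View pics/w1.png

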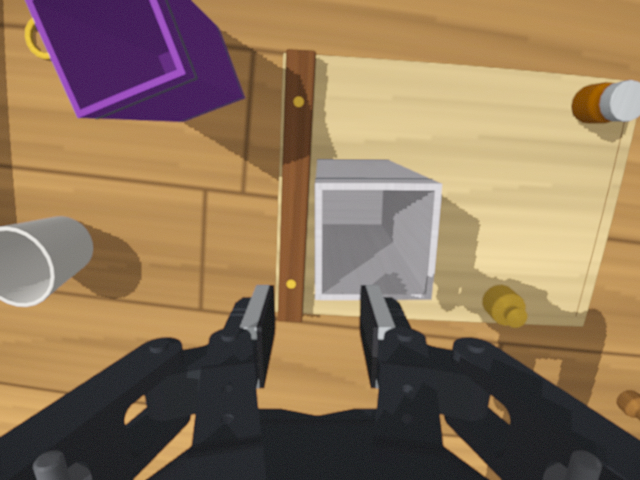

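The picture shows the rim at about 316–440 × 183–298 px, with the two fingertips (260,340 and 370,340) either side of its left (+y) wall. The wrist measurement agrees with the top view to within 3 mm, so I'm going down to grip.

carry_out:
  deltas: [-0.001,0,0.025,-0.003,0.001,0,-0.001,0,0.05,-0.006,0.002,0,-0.001,0,0.075,-0.006,0.002,0,-0.001,0,0.1,-0.006,0.002,0,-0.001,0,0.124,-0.006,0.002,0]

```text
time: 4.68
eef_pos: [0.5944, 0.1215, 0.1856]
tcp_rot: [0.998, 0.059, -0.0, -0.0]
contact_force: [0.8, -0.2, -0.1]
opening: 0.399
finger_force: 0.0
```

carry_out:
  deltas: [0,0,0,0,0,0,0,0,0,0,0,0,0,0,0,0,0,0,0,0,0,0,0,0,0,0,0,0,0,0]
  grip: 0
  grip_force: 20

```text
time: 5.3
eef_pos: [0.5945, 0.1233, 0.187]
tcp_rot: [0.998, 0.06, 0.0, -0.0]
contact_force: [-0.3, 0.9, -2.7]
opening: 0.043
finger_force: 25.6
```

```bash
python3 - <<'E'
from h import *
s=ctrl.get_state();print(s['eef_pos'].round(4),s['contact_force'].round(1),s['opening'])
delta((.5949,.122,.186),6.9)
yp=np.array([-.12,.9928]);c=np.array([.5978,.085])
v=(s['eef_pos'][:2]-c)@yp; C=np.array([0,v+.039,s['eef_pos'][2]-.018]);print(C)
for t in np.arange(1,6)*.05: print(t.round(2),(C-R.from_rotvec([t,0,0]).apply(C)).round(4))
E
```

```text
[0.5945 0.1233 0.187 ] [-0.3  0.9 -2.7] 0.043257353267680536
delta [0.0003 0.0014 0.001 ] [-0.0008 -0.001   0.0006]
[0.         0.07744453 0.16897914]
0.05 [ 0.      0.0085 -0.0037]
0.1 [ 0.      0.0173 -0.0069]
0.15 [ 0.      0.0261 -0.0097]
0.2 [ 0.      0.0351 -0.012 ]
0.25 [ 0.      0.0442 -0.0139]
```

carry_out:
  deltas: [0,0.004,-0.0019,0.025,0,0,0,0.0085,-0.0037,0.05,0,0,0,0.0173,-0.0069,0.1,0,0,0,0.0261,-0.0097,0.15,0,0,0,0.0351,-0.012,0.2,0,0]

```text
time: 5.92
eef_pos: [0.5987, 0.0878, 0.1988]
tcp_rot: [0.993, 0.06, -0.006, -0.102]
contact_force: [0.3, 0.7, -3.6]
opening: 0.045
finger_force: 25.4
```

```bash
cat > chk.py <<'E'
from h import *
s=ctrl.get_state();Rm=R.from_quat(s["tcp_rot"]);p=s["eef_pos"]+Rm.apply([0,.0765,.168])
print("t",s["time"],"pivot",p.round(4),"tilt",(np.pi/2+np.arcsin(Rm.as_matrix()[2,2])).round(4),"F",s["contact_force"].round(1),"T",s["wrist_torque"].round(2),"op",s["opening"].round(3),"q",s["qpos"].round(2))
E
python3 chk.py
```

```text
Traceback (most recent call last):
  File "chk.py", line 3, in <module>
    print("t",s["time"],"pivot",p.round(4),"tilt",(np.pi/2+np.arcsin(Rm.as_matrix()[2,2])).round(4),"F",s["contact_force"].round(1),"T",s["wrist_torque"].round(2),"op",s["opening"].round(3),"q",s["qpos"].round(2))
                                                                                                                                                                        ^^^^^^^^^^^^^^^^^^
AttributeError: 'float' object has no attribute 'round'
```

```bash
sed -i 's/s\["opening"\].round(3)/round(s["opening"],3)/' chk.py; python3 chk.py
```

```text
t 5.925 pivot [0.6037 0.0473 0.0188] tilt 0.2039 F [ 0.3  0.7 -3.6] T [-0.   -0.09  0.04] op 0.045 q [-0.11  0.17  1.79  0.21  1.24  1.27]
```

carry_out:
  deltas: [0,0.0085,-0.003,0.05,0,0,0,0.0173,-0.006,0.1,0,0,0,0.0261,-0.0087,0.15,0,0,0,0.0351,-0.011,0.2,0,0,0,0.0442,-0.0129,0.25,0,0]

```text
time: 6.55
eef_pos: [0.6042, 0.0422, 0.2029]
tcp_rot: [0.973, 0.059, -0.013, -0.225]
contact_force: [0.0, 1.1, -1.9]
opening: 0.039
finger_force: 25.5
```

carry_out:
  deltas: [0,0.0085,-0.0035,0.05,0,0,0,0.0173,-0.0067,0.1,0,0,0,0.0261,-0.0095,0.15,0,0,0,0.0351,-0.0118,0.2,0,0,0,0.0442,-0.0136,0.25,0,0]

```text
time: 7.18
eef_pos: [0.6098, -0.0032, 0.1956]
tcp_rot: [0.937, 0.057, -0.02, -0.344]
contact_force: [1.6, 0.0, 0.9]
opening: 0.043
finger_force: 25.8
```

```bash
python3 chk.py
```

```text
t 7.175 pivot [0.6039 0.0469 0.018 ] tilt 0.7042 F [1.6 0.  0.9] T [-0.04  0.04 -0.02] op 0.043 q [-0.41  0.32  1.72  0.59  1.52  0.88]
```

Tilt is 0.70 rad, the pivot is steady and the forces are small. Continuing.

carry_out:
  deltas: [0,0.0085,-0.0037,0.05,0,0,0,0.0173,-0.0069,0.1,0,0,0,0.0261,-0.0097,0.15,0,0,0,0.0351,-0.012,0.2,0,0,0,0.0442,-0.0139,0.25,0,0]

```text
time: 7.8
eef_pos: [0.6148, -0.0455, 0.177]
tcp_rot: [0.887, 0.054, -0.028, -0.458]
contact_force: [-0.0, 0.5, 0.9]
opening: 0.04
finger_force: 25.8
```

carry_out:
  deltas: [0,0.0085,-0.0037,0.05,0,0,0,0.0173,-0.0069,0.1,0,0,0,0.0261,-0.0097,0.15,0,0,0,0.0351,-0.012,0.2,0,0,0,0.0442,-0.0139,0.25,0,0]

```text
time: 8.43
eef_pos: [0.619, -0.0819, 0.1486]
tcp_rot: [0.823, 0.05, -0.034, -0.565]
contact_force: [1.4, 0.8, -0.6]
opening: 0.04
finger_force: 25.5
```

```bash
python3 chk.py
```

```text
t 8.425 pivot [0.6034 0.0466 0.017 ] tilt 1.2045 F [ 1.4  0.8 -0.6] T [-0.14 -0.19 -0.27] op 0.04 q [-0.59  0.64  1.57  0.83  1.85  0.68]
```

carry_out:
  deltas: [0,0.0085,-0.0037,0.05,0,0,0,0.0173,-0.0069,0.1,0,0,0,0.0261,-0.0097,0.15,0,0,0,0.0351,-0.012,0.2,0,0,0,0.0442,-0.0139,0.25,0,0]

```text
time: 9.05
eef_pos: [0.6224, -0.1106, 0.1124]
tcp_rot: [0.746, 0.045, -0.041, -0.663]
contact_force: [0.5, 2.3, -1.4]
opening: 0.046
finger_force: 25.6
```

carry_out:
  deltas: [0,0.0042,-0.0019,0.025,0,0,0,0.0085,-0.0037,0.05,0,0,0,0.0128,-0.0053,0.075,0,0,0,0.0155,-0.0063,0.09,0,0,0,0.0173,-0.0069,0.1,0,0]

```text
time: 9.68
eef_pos: [0.6236, -0.1192, 0.0967]
tcp_rot: [0.713, 0.043, -0.043, -0.699]
contact_force: [-0.2, 1.8, -1.2]
opening: 0.042
finger_force: 25.6
```

```bash
python3 chk.py; python3 - <<'E'
from h import *
im,d=ctrl.read_camera("scene");cv2.imwrite("pics/s1.png",cv2.resize(im[180:400,200:480,::-1],None,fx=2.6,fy=2.6))
E
```

```text
t 9.675 pivot [0.6034 0.046  0.017 ] tilt 1.5515 F [-0.2  1.8 -1.2] T [-0.45 -0.03  0.01] op 0.042 q [-0.65  0.9   1.44  0.97  2.08  0.63]
```

View pics/s1.png

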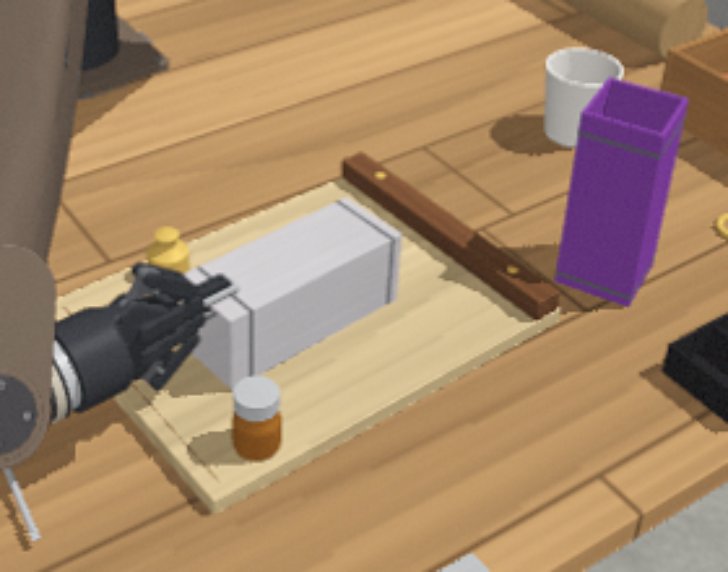

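The tin is almost flat in the light grip, with its foot at about (395,265) facing the batten (450,230) and the jar and weight clear. I'll finish the last ~0.02 rad, watching the force.

carry_out:
  deltas: [0,0.0016,-0.0007,0.01,0,0,0,0.0032,-0.0014,0.019,0,0,0,0.004,-0.0014,0.024,0,0,0,0.004,-0.0014,0.024,0,0]

```text
time: 10.22
eef_pos: [0.6239, -0.1208, 0.0942]
tcp_rot: [-0.704, -0.044, 0.043, 0.708]
contact_force: [-1.6, 2.6, 5.5]
opening: 0.041
finger_force: 25.3
```

```bash
python3 chk.py; python3 - <<'E'
from h import *
s=ctrl.get_state()
im,d=ctrl.read_camera("top")
P=cloud("top",d);m=(abs(P[...,2]-.096)<.012)&(abs(P[...,0]-.61)<.07)&(P[...,1]>-.11)&(P[...,1]<.08)
p=P[m];print(cv2.minAreaRect(p[:,:2].astype(np.float32)))
A=np.c_[p[:,:2]-p[:,:2].mean(0),np.ones(len(p))];print("plane",np.linalg.lstsq(A,p[:,2],rcond=None)[0].round(4))
E
```

```text
t 10.225 pivot [0.6034 0.0463 0.0187] tilt 1.5763 F [-1.6  2.6  5.5] T [0.08 0.06 0.26] op 0.041 q [-0.65  0.92  1.43  0.98  2.09  0.63]
((0.6151796579360962, -0.03302401304244995), (0.07862845808267593, 0.16273126006126404), 7.098178386688232)
plane [0.0016 0.0007 0.0959]
```

```bash
python3 - <<'E'
from h import *
s=ctrl.get_state();a=np.radians(3.67);ex=np.array([np.cos(a),np.sin(a),0]);ey=np.array([-np.sin(a),np.cos(a),0])
for v in (.0076+.045,.0925):
    delta(.605*ex+(v-.167)*ey+np.array([0,0,s["eef_pos"][2]]),3.67,1.575)
E
```

```text
delta [-0.0071  0.0002  0.0466] [-0.0011  0.0582  0.001 ]
delta [-0.0048  0.0005  0.0864] [-0.0011  0.0582  0.001 ]
```

carry_out:
  deltas: [-0.001,0,0.006,0,0.01,0,-0.003,0,0.016,0,0.022,0,-0.004,0,0.026,0,0.035,0,-0.006,0,0.036,0,0.047,0,-0.007,0,0.046,0,0.058,0]

```text
time: 10.9
eef_pos: [0.612, -0.0769, 0.0942]
tcp_rot: [-0.706, -0.022, 0.02, 0.708]
contact_force: [1.4, -5.2, 4.5]
opening: 0.04
finger_force: 26.6
```

carry_out:
  deltas: [0,0,0.01,0,0,0,0,0,0.02,0,0,0,0,0,0.03,0,0,0,0,0,0.038,0,0,0,0,0,0.04,0,0,0]

```text
time: 11.52
eef_pos: [0.6093, -0.0364, 0.0942]
tcp_rot: [-0.705, -0.022, 0.021, 0.708]
contact_force: [0.2, -5.4, 4.5]
opening: 0.046
finger_force: 26.7
```

```bash
python3 chk.py; python3 - <<'E'
from h import *
im,d=ctrl.read_camera("top");cv2.imwrite("pics/t2.png",cv2.resize(im[165:305,235:415,::-1],None,fx=4,fy=4))
P=cloud("top",d);m=(abs(P[...,2]-.096)<.012)&(abs(P[...,0]-.61)<.07)&(P[...,1]>-.04)&(P[...,1]<.16)
p=P[m];print(cv2.minAreaRect(p[:,:2].astype(np.float32)))
a=np.radians(3.67);v=p[:,:2]@[-np.sin(a),np.cos(a)];print("foot v",np.percentile(v,[98,99.5]))
E
```

```text
t 11.525 pivot [0.5991 0.1316 0.0184] tilt 1.5748 F [ 0.2 -5.4  4.5] T [ 0.11  0.08 -0.01] op 0.046 q [-0.58  0.82  1.62  1.06  1.97  0.6 ]
((0.6060603857040405, 0.04645190015435219), (0.07878149300813675, 0.17394009232521057), 3.2527363300323486)
foot v [0.09118507 0.09381919]
```

View pics/t2.png

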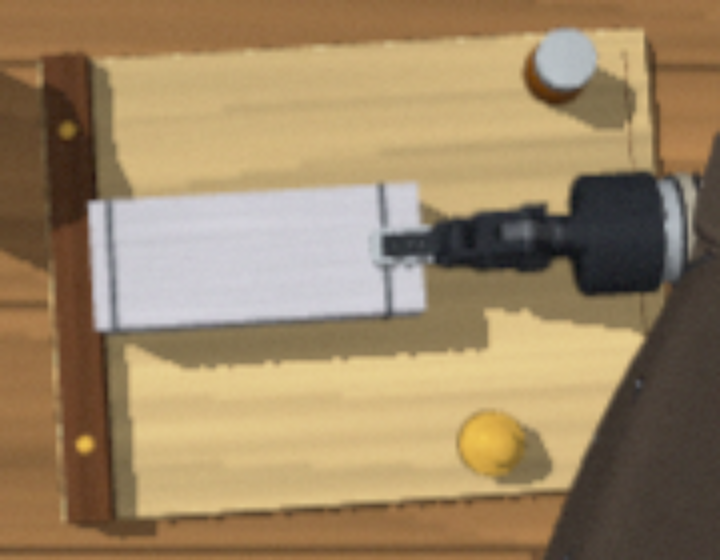

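The tin lies square to the board with its foot edge (95,265) about 5 mm short of the batten. The jar and weight have not moved. I'm now pushing gently until the force rises.

carry_out:
  deltas: [0,0,0.0015,0,0,0,0,0,0.003,0,0,0,0,0,0.004,0,0,0,0,0,0.005,0,0,0]

```text
time: 12.08
eef_pos: [0.6096, -0.0345, 0.0944]
tcp_rot: [-0.706, -0.022, 0.02, 0.707]
contact_force: [0.4, -19.6, 3.4]
opening: 0.04
finger_force: 28.9
```

carry_out:
  deltas: [0,0,0.001,0,0,0,0,0,0.002,0,0,0]

```text
time: 12.32
eef_pos: [0.6097, -0.0342, 0.095]
tcp_rot: [-0.707, -0.022, 0.019, 0.707]
contact_force: [0.3, -25.9, 4.7]
opening: 0.042
finger_force: 29.9
```

It made contact with the batten (about 20–26 N). I'm relaxing the push, opening and withdrawing straight out of the mouth.

carry_out:
  deltas: [0,0,-0.002,0,0,0,0,0,-0.004,0,0,0,0,0,-0.004,0,0,0]

```text
time: 12.7
eef_pos: [0.6096, -0.0346, 0.0942]
tcp_rot: [-0.706, -0.022, 0.021, 0.708]
contact_force: [1.1, -9.2, 4.7]
opening: 0.041
finger_force: 27.3
```

carry_out:
  deltas: [0,0,0,0,0,0,0,0,0,0,0,0,0,0,0,0,0,0,0,0,0,0,0,0,0,0,0,0,0,0]
  grip: 35

```text
time: 13.32
eef_pos: [0.6086, -0.0328, 0.0931]
tcp_rot: [-0.705, -0.022, 0.023, 0.708]
contact_force: [0.6, 0.4, 0.2]
opening: 0.356
finger_force: 0.0
```

carry_out:
  deltas: [0,0,-0.01,0,0,0,0,0,-0.03,0,0,0,0,0,-0.05,0,0,0,0,0,-0.07,0,0,0,0,0,-0.08,0,0,0]

```text
time: 13.95
eef_pos: [0.6139, -0.115, 0.093]
tcp_rot: [-0.706, -0.022, 0.021, 0.708]
contact_force: [0.5, 0.2, -1.0]
opening: 0.35
finger_force: 0.0
```

```bash
python3 chk.py; python3 - <<'E'
from h import *
im,d=ctrl.read_camera("top");cv2.imwrite("pics/t3.png",cv2.resize(im[165:305,235:415,::-1],None,fx=4,fy=4))
P=cloud("top",d);m=(abs(P[...,2]-.096)<.012)&(abs(P[...,0]-.61)<.07)&(P[...,1]>-.09)&(P[...,1]<.16)
p=P[m];print(cv2.minAreaRect(p[:,:2].astype(np.float32)))
a=np.radians(3.67);v=p[:,:2]@[-np.sin(a),np.cos(a)];print("foot v",np.percentile(v,[.5,98,99.5]))
A=np.c_[p[:,:2]-p[:,:2].mean(0),np.ones(len(p))];print("plane",np.linalg.lstsq(A,p[:,2],rcond=None)[0].round(4))
E
```

```text
t 13.95 pivot [0.6037 0.053  0.0171] tilt 1.5744 F [ 0.5  0.2 -1. ] T [-0.4  0.  -0. ] op 0.35 q [-0.66  0.88  1.5   1.    2.05  0.62]
((0.6067889928817749, 0.03500935435295105), (0.07846301794052124, 0.1999882459640503), 3.723532199859619)
foot v [-0.10294069  0.09219449  0.09546925]
plane [ 0.0031 -0.0003  0.0957]
```

View pics/t3.png

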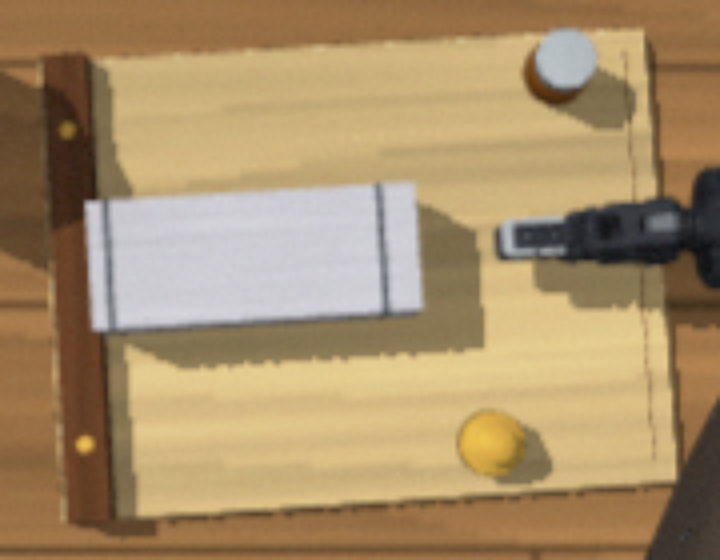

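The tin lies flat and square, its foot against the batten (90,265 px) and its mouth facing away. The gripper is clear at (500,240), and the jar and weight are where they were.

```bash
python3 -c "
from plant import ctrl
print(ctrl.sign_off())"
```

```text
the job is handed in; nothing more can be done
None
```

The tin was tipped under control onto its side away from the batten, slid until its foot met the batten, and released with the gripper clear. The job is handed in, but sign-off returned no verdict.

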